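Clear the cooling plate and slide the board carrier home

TASK

Use the scraper block, not the fingers, to push the three lumps of set solder off the cooling plate into the catch tray along its front, and put the scraper down on the bench beside the station. When the plate is clear, slide the board carrier off the hot plate onto the cooling plate, nose under the lip and right up against both the end stop and the back fence; keep it flat on the plates all the way, as its solder joints are still soft. Leave the solder reel, flux bottle and paste tin where they stand.

Things in the scene. Friction and masses are not known exactly. Their poses are not given: they have to be found in the camera images.
- station: soldering station fixed on the bench: dark hot plate and bright finned aluminium cooling plate side by side on a base 124 mm (its x) by 314 mm (its y), tops flush at z = 30 mm. Origin: centre of the underside; x points to the back, away from the robot, y to the robot's left. Hot plate y = -157 to -5 mm, cooling plate y = 1 to 157 mm; the front edge x = -62 mm is open
- fence (a point): middle of the back fence's inner face, at plate height, station frame (52, 90, 30) mm. The fence runs along the cooling plate's back edge, 10 mm high, 10 mm thick, from y = 23 to 157 mm; from y = 23 to -4 mm a flared mouth spreads about 8 mm to the back
- stop (a point): middle of the end stop's inner face, at plate height, station frame (0, 148, 30) mm. The stop crosses the cooling plate's left end; its hold-down lip, from 11 to 15 mm above the plate, overhangs the plate from the stop to y = 140 mm
- tray (a point): centre of the floor of the steel catch tray that hangs along the cooling plate's front edge, station frame (-89, 79, 4) mm; inside 52 mm (x = -114 to -62) by 152 mm (y = 3 to 155), walls up to z = 23 mm
- home (a point): point on top of the cooling plate where the carrier's origin lies when the carrier touches both the end stop and the back fence; station frame (2, 88, 30) mm
- carrier: grey board carrier, a flat pallet 100 mm (its x) by 120 mm (its y) by 8 mm thick, with a circuit board on it (top 19 mm above the underside), 0.35 kg, loose on the hot plate. Origin: centre of the underside; +y is the nose, which goes first
- grip_bar (a point): top centre of the carrier's black upright grip bar at its trailing end, carrier frame (0, -45, 40) mm; the bar is 60 mm along x, 12 mm along y, 32 mm high above the pallet; pinch it along y from above; the board begins 33 mm in front of it
- scraper: scraper block standing on the bench: a black blade block 18 mm (its x) by 96 mm (its y) by 15 mm high, with a wooden grip on top, 20 mm by 72 mm, up to 49 mm height, 0.14 kg. Origin: centre of the underside; pinch the grip along x
- lump_1: lump of set solder, about 17 by 24 mm and 7.5 mm high, loose on the cooling plate, origin on its underside
- lump_2: lump of set solder, about 15 by 20 mm and 7 mm high, loose on the cooling plate, origin on its underside
- lump_3: lump of set solder, about 16 by 22 mm and 8 mm high, loose on the cooling plate, origin on its underside
- solder_reel: bystander: reel of solder wire standing on the bench, 62 mm across, 44 mm high, origin at the centre of its underside
- flux: bystander: small brown flux bottle with a black cap, 33 mm across, 74 mm high, origin at the centre of its underside
- paste_tin: bystander: flat round paste tin, 54 mm across, 22 mm high, origin at the centre of its underside

How it is judged (in metres and radians):
On the way, in this order (a step that is already met when the one before it is completed fails the run):
1. all three lumps lie in the catch tray and the carrier is still over the hot plate (x of lump_1 in the frame of station between -0.116 and -0.062 m and y of lump_1 in the frame of station between 0 and 0.158 m and z of each of lump_1, lump_2, lump_3 in the frame of station below 0.022 m and x of lump_2 in the frame of station between -0.116 and -0.062 m and y of lump_2 in the frame of station between 0 and 0.158 m and x of lump_3 in the frame of station between -0.116 and -0.062 m and y of lump_3 in the frame of station between 0 and 0.158 m and y of carrier in the frame of station below 0 m), for 0.2 s.
2. the carrier has been slid home against the end stop and the back fence (y of carrier in the frame of station above 0.083 m and x of carrier in the frame of station above -0.003 m and z of carrier in the frame of station below 0.033 m and angle between the y axis of carrier and the y axis of station, either way round below 0.06 rad), for 0.2 s.
At the end, for the whole second after the job is handed in: all three lumps lie in the catch tray; the carrier lies flat on the cooling plate within 5 mm of the end stop and within 5 mm of the back fence, square to within 0.06 rad; the scraper is down on the bench beside the station; all at rest (all of step 2 and x of lump_1 in the frame of station between -0.116 and -0.062 m and y of lump_1 in the frame of station between 0 and 0.158 m and z of each of lump_1, lump_2, lump_3 in the frame of station below 0.022 m and x of lump_2 in the frame of station between -0.116 and -0.062 m and y of lump_2 in the frame of station between 0 and 0.158 m and x of lump_3 in the frame of station between -0.116 and -0.062 m and y of lump_3 in the frame of station between 0 and 0.158 m and height (world z) of scraper between -0.02 and 0.02 m and (x of scraper in the frame of station below -0.13 m or x of scraper in the frame of station above 0.075 m or y of scraper in the frame of station below -0.17 m or y of scraper in the frame of station above 0.17 m) and linear speed of each of lump_1, lump_2, lump_3, carrier, scraper below 0.02 m/s); the robot touches nothing.
It fails at once if the carrier is lifted more than 10 mm off the plates (z of carrier in the frame of station above 0.04 m).
It fails at once if the carrier is tipped by more than 0.15 rad (angle between carrier's own z axis and vertical above 0.15 rad).
It fails at once if a lump is touched with the fingers (contact force between the fingers and lump_1 above 0.3 N or contact force between the fingers and lump_2 above 0.3 N or contact force between the fingers and lump_3 above 0.3 N).
It fails at once if a bystander is moved by more than 30 mm (distance of any of solder_reel, flux, paste_tin from where it was at the start of the episode above 0.03 m).
It also fails if it takes over 59 s, if anything falls off the work surface, if the arm or the gripper's body presses on something with over 40 N, if the wrist force passes 120 N, or if a joint passes its speed limit or range.

ROBOT

A 7-joint arm with a two-finger parallel gripper is mounted at the origin on a cart in front of the work surface, level with it; the furniture and walls round the work are solid. World frame = base frame: x ahead of the robot, y to its left, z up, the work surface at z = 0. Lengths are in mm, angles in rad, forces in N, time in s.
With the tool pointing down it reaches from about 400 to 850 mm from the base axis. Payload 4.5 kg.
Tool frame: the origin (TCP) lies midway between the tips of the shut fingers; the grasp point (between the pads) lies r.grip_point_offset behind it (r.grip_point_offset is the distance from the TCP to the grasp point, in mm); z points along the fingers, y is the line along which they close (so a half turn about z gives the same grasp; the last joint's range is limited). The gripper opens to 85 mm and grips with 20 to 120 N. Pads are 22 mm wide; open, the fingers measure 114 mm over their backs; the gripper's body (76 mm by 85 mm) begins 54 mm behind the grasp point. The pads swing forward as they close: fully open they stand 13 mm farther back than shut.
Start: joints at [-1.076, 0.689, -0.195, 1.565, 0.157, 0.902, -0.215], TCP at [277.901, 559.844, 231.317] pointing down, gripper open.
Joint ranges: [-3.01, 3.01], [-0.46, 2.08], [-1.47, 1.51], [0.13, 2.56], [-1, 4.14], [0.04, 2.09], [-2.66, 2.66]. Speed limits (rad/s): [2.57, 2.57, 3.14, 3.14, 3.14, 3.14, 3.14].

INTERFACE

Orientations are given as [roll, pitch, yaw] about the fixed x, y, z axes, in that order (R = Rz(yaw) Ry(pitch) Rx(roll)).
In Python, from bench import r gives the robot as it stands. The module is installed in compiled form; this text tells all that it offers.
- The arm moves only by the shell command python3 -m jog 'ROWS' [FORCE]. ROWS is JSON, a list of rows, each a list of 5 numbers: the closure, from -1 (fully open) to 1 (shut), then the shift along the tool's x, y, z as a fraction of full scale, then the turn about the tool's z as a fraction of full scale. In form: [[fingers, tx, ty, tz, yaw], ...]. A call has 1 to 10 rows; each row shifts and turns the commanded pose from where the row before left it, along the tool's axes as they then stand; what a row does not reach is not made up. Full scale, the value 1, is 0.03 m for a shift and 0.1 rad for a turn. A row lasts 1/8 s, in which the tool goes at most 62.5 mm and 10.7 degrees, less where a joint would pass 70% of its speed; a pose out of reach is approached as far as the arm can. A call with a number of a shift or a turn outside -1 to 1 is refused whole. A call with a gripper value outside its range is refused whole. The fingers move at their own pace and stop on an object; FORCE is the grip in N (left out, the last holds). Time passes only in rows, so rows that do not move let the fingers close. It gives the time, the measured TCP pose, the force, the opening and the grip force at its end, in the units of the state.
- r.observe(): the state, without advancing time (a new reading comes with each control period).
- r.get_image(name): name is "scene" or "top" or "wrist"; returns a dict with "img" (420x560x3 uint8, blue, green, red), "fx", "fy", "cx", "cy" (pixels), "rvec" (rotation vector, rad) and "tvec" (3), from world to camera coordinates, as OpenCV has them. Camera axes: x right, y down, z forward; pixel columns grow to the right and rows downward; lengths in mm; the calibration is good to about 2 mm. A picture is of the moment at which its call begins. There is no depth.
- r.hand_in(): hands the job in; it is judged then, once.
Trained networks look in a picture, given as the dict that the camera call returned (one of the last four; its "shot" number tells which), for a name from the list of things; names that differ only in an ending like _2 or _b are one class to them, and where a whole thing is asked for, a point or a joint stands for the part that bears it (a point fixed in the world has none). Each returns a list of dicts, best first, with "p" (0 to 1); they miss things now and then, are a little off and sometimes report something else, mostly with a low value. They report only what shows in the picture. A call takes as long as a camera call.
- r.look_for(target, picture): "rect" ([left, top, right, bottom] in pixels, round what is visible of it).
- r.mark_of(target, picture): "xy" ([column, row] in pixels: a listed point, or the origin of a listed thing).
The state is a dict: "time_s": time; "qpos": joint angles; "joint_vel": joint speeds; "effort": joint torques, N m; "ee_pos": TCP position; "orientation": TCP orientation; "wrist_force": force on the tool from outside, world axes, zero at the start; "ft_torque": the same for the moment, N m; "gripper_width": opening from 0.0 (shut) to 1.0 (fully open); "gripper_force": force on a finger pad.
Only numpy, scipy, OpenCV 4.12 (cv2) and the standard library are available. Lean on these libraries where they do the work, as an engineer would, in place of code of your own. Each camera call takes 0.05 s, during which the arm holds its last target. There are 200 camera calls.

## Working session

There is one attempt and no reset: what is moved stays moved. The work goes in short steps, Python scripts to look and compute and a shell command to move; the robot and the scene stay as the last step left them, time stands still between calls to the robot, and variables do not carry over. Pictures are saved under pics/ and viewed, at most 10 in all, crops included, and the job is handed in when it is done.

```bash
mkdir -p pics
cat > h.py <<'E'
import numpy as np, cv2
from bench import r
def ray(p,xy):
    K=np.array([[p['fx'],0,p['cx']],[0,p['fy'],p['cy']],[0,0,1.]])
    R=cv2.Rodrigues(np.array(p['rvec'],float))[0]; t=np.array(p['tvec'],float).ravel()
    u=cv2.undistortPoints(np.array([[xy]],float),K,None).ravel()
    return -R.T@t, R.T@np.array([u[0],u[1],1])
def onz(p,xy,z):
    c,d=ray(p,xy); return c+d*(z-c[2])/d[2]
def proj(p,X):
    K=np.array([[p['fx'],0,p['cx']],[0,p['fy'],p['cy']],[0,0,1.]])
    return cv2.projectPoints(np.array(X,float).reshape(-1,1,3),np.array(p['rvec'],float),np.array(p['tvec'],float),K,None)[0].reshape(-1,2)
E
python3 - <<'E'
from h import *
Z=dict(station=0,fence=30,stop=30,tray=4,home=30,carrier=30,grip_bar=70,scraper=0,lump_1=30,solder_reel=0,flux=0,paste_tin=0)
for n in ['top','scene']:
    p=r.get_image(n); cv2.imwrite(f'pics/{n}0.png',p['img'])
    print(n,np.round(-cv2.Rodrigues(np.array(p['rvec'],float))[0].T@np.ravel(p['tvec'])))
    for k,z in Z.items():
        print(k,[(round(m['p'],2),np.round(m['xy']).tolist(),np.round(onz(p,m['xy'],z)[:2],1).tolist()) for m in r.mark_of(k,p)[:4]])
o=r.observe();print(o,r.grip_point_offset)
E
```

```text
top [ 323.   18. 1194.]
station [(0.62, [290.0, 220.0], [480.3, -7.2]), (0.58, [146.0, 225.0], [473.7, 321.3]), (0.23, [264.0, 220.0], [482.1, 54.1])]
fence [(0.69, [268.0, 181.0], [565.2, 41.5])]
stop [(0.93, [236.0, 184.0], [560.3, 114.2])]
tray [(0.95, [246.0, 238.0], [439.7, 93.3])]
home [(0.94, [260.0, 197.0], [528.9, 59.8])]
carrier [(0.72, [322.0, 240.0], [432.9, -75.9])]
grip_bar [(0.92, [343.0, 257.0], [392.7, -114.9])]
scraper [(0.63, [429.0, 233.0], [447.9, -318.7])]
lump_1 [(0.54, [239.0, 206.0], [508.6, 106.5]), (0.42, [259.0, 196.0], [531.8, 63.3]), (0.41, [264.0, 216.0], [485.6, 51.8])]
solder_reel [(0.79, [149.0, 225.0], [472.5, 313.3])]
flux [(0.69, [169.0, 256.0], [402.8, 265.8])]
paste_tin [(0.81, [411.0, 172.0], [589.8, -285.6])]
scene [ -94. -647.  944.]
station [(0.78, [279.0, 227.0], [494.6, 6.1])]
fence [(0.56, [292.0, 198.0], [584.2, 49.3]), (0.25, [246.0, 217.0], [432.4, 75.6])]
stop [(0.63, [270.0, 187.0], [564.9, 126.3])]
tray [(0.73, [244.0, 216.0], [445.9, 103.9]), (0.39, [282.0, 250.0], [445.5, -64.9]), (0.35, [258.0, 199.0], [523.2, 129.3])]
home [(0.9
[... 557 characters left out ...]
9458269,  1.56526263,  0.15729797,
        0.902514  , -0.21514871]), 'joint_vel': array([ 1.24621131e-03,  8.23190580e-04,  1.49950014e-05,  6.33797015e-04,
        1.31723004e-04, -1.09717744e-03,  1.81709010e-03]), 'effort': array([ 1.04680516e-04, -5.39544797e+01, -1.26685102e+00, -1.58881903e+01,
        9.97052877e-03,  1.52724562e-03, -6.30439061e-06]), 'ee_pos': array([277.92264388, 559.85420441, 231.34182547]), 'orientation': array([ 3.14146968e+00, -2.65926858e-06,  2.68074133e+00]), 'wrist_force': array([-0.06334173,  0.29232979, -0.50243248]), 'ft_torque': array([ 0.01288166, -0.03447394, -0.04007889]), 'gripper_force': 0.0, 'gripper_width': 1.0003391801417463} 18.700000000000003
```

View pics/top0.png

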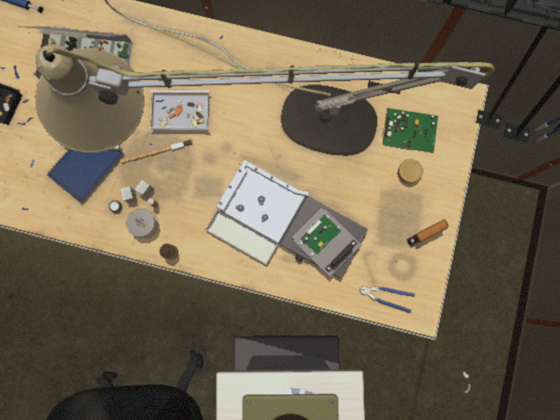

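View pics/scene0.png

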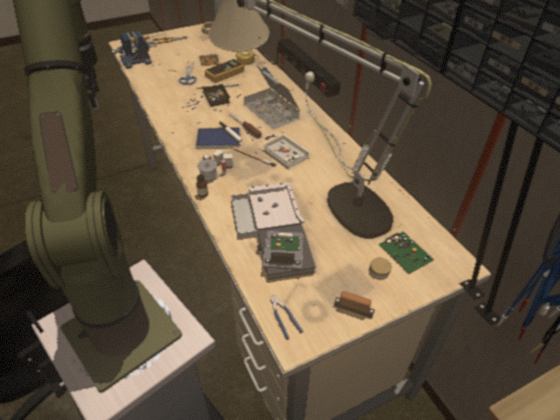

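The top view shows the station at about (265,215), with lumps near (239,208), (264,200) and (264,217). The carrier is at (325,240) with its black bar at (343,257), and the scraper is at (428,233). The scene view agrees. The station is yawed by about -28°. I'll move over the station for a wrist view.

```bash
python3 -m jog '[[-1,-0.9,-1,-0.2,0],[-1,-0.9,-1,-0.2,0],[-1,-0.9,-1,-0.2,0],[-1,-0.9,-1,-0.2,0],[-1,-0.9,-1,-0.2,0],[-1,-0.9,-1,-0.2,0],[-1,-0.9,-1,-0.2,0],[-1,-0.9,-1,-0.2,0],[-1,-0.9,-1,-0.2,0],[-1,-0.9,-1,-0.2,0]]' && python3 -m jog '[[-1,-0.9,-1,0,0],[-1,-0.9,-1,0,0],[-1,-0.9,-1,0,0],[-1,0,0,0,0]]'
cat > m.py <<'E'
from h import *
import sys
Z=dict(station=0,fence=30,stop=30,tray=4,home=30,carrier=30,grip_bar=70,scraper=0,lump_1=30,flux=0,solder_reel=0,paste_tin=0)
p=r.get_image('wrist'); cv2.imwrite('pics/%s.png'%sys.argv[1],p['img'])
for k in (sys.argv[2:] or Z):
    print(k,[(round(m['p'],2),np.round(m['xy']).tolist(),np.round(onz(p,m['xy'],Z[k])[:2],1).tolist()) for m in r.mark_of(k,p)[:4]])
o=r.observe();print(o['time_s'],o['ee_pos'],o['orientation'],o['qpos'])
E
python3 m.py w1
```

```text
time_s: 2.55
ee_pos: [386.8, 169.9, 291.7]
orientation: [3.141, 0.001, 2.681]
wrist_force: [0.6, -0.2, -0.4]
gripper_width: 0.999
gripper_force: 0.0
time_s: 3.05
ee_pos: [419.5, 51.2, 291.4]
orientation: [-3.141, 0.001, 2.674]
wrist_force: [-1.2, 0.6, -0.2]
gripper_width: 0.997
gripper_force: 0.0
station [(0.68, [264.0, 225.0], [487.2, -9.2])]
fence [(0.65, [329.0, 273.0], [574.4, 42.7]), (0.44, [332.0, 233.0], [525.6, 68.7])]
stop [(0.79, [380.0, 238.0], [558.1, 120.9])]
tray [(0.94, [331.0, 156.0], [441.7, 109.1])]
home [(0.77, [332.0, 239.0], [532.5, 66.7])]
carrier [(0.66, [189.0, 221.0], [431.7, -82.1])]
grip_bar [(0.83, [139.0, 222.0], [399.2, -115.7])]
scraper [(0.76, [65.0, 293.0], [451.2, -310.4])]
lump_1 [(0.59, [350.0, 205.0], [501.8, 103.6]), (0.55, [306.0, 212.0], [485.1, 52.2]), (0.54, [325.0, 238.0], [527.3, 58.6]), (0.17, [262.0, 220.0], [470.9, -1.6])]
flux [(0.78, [444.0, 69.0], [409.2, 266.8])]
solder_reel [(0.93, [508.0, 100.0], [476.1, 324.1])]
paste_tin []
3.7 [418.835148    54.60810592 291.29085026] [ 3.14153204e+00 -2.09316431e-05  2.68120524e+00] [-0.07769912  0.34260374 -0.22212807  2.05337073  0.10797306  0.75630258
  0.7444261 ]
```

View pics/w1.png

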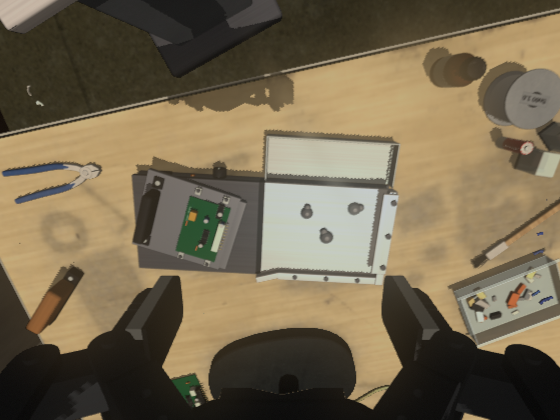

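The wrist view shows the station clearly, with lumps at (306,211), (325,236) and (354,208). The carrier is on the hot plate, turned a few degrees, with its bar at (148,212). The scraper is at (55,300). Next I'll fit the poses and overlay them to check.

```bash
cat > fit.py <<'E'
from h import *
from scipy.optimize import least_squares
p=r.get_image('wrist')
def T(q,X):
    X=np.array(X,float).reshape(-1,3); c,s=np.cos(q[2]),np.sin(q[2])
    return np.c_[q[0]+c*X[:,0]-s*X[:,1], q[1]+s*X[:,0]+c*X[:,1], X[:,2]]
S={'stop':(0,148,30),'tray':(-89,79,4),'home':(2,88,30),'station':(0,0,0),'fence':(52,90,30)}
obs=[]
for pic in (p,r.get_image('top')):
    for k,X in S.items():
        m=r.mark_of(k,pic)
        if m: obs.append((pic,X,m[0]['xy']))
# hand-read corners in the wrist picture w1
for X,xy in [((-62,-157,30),(134,174)),((62,-157,30),(140,268)),((-62,1,30),(264,181))]: obs+= [(p,X,xy)]*2
f=least_squares(lambda q:np.concatenate([proj(a,T(q,X))[0]-xy for a,X,xy in obs]),[485,-5,-.5],loss='soft_l1',f_scale=2)
q=f.x; print('station',q, np.round(f.fun.reshape(-1,2),1).tolist())
im=cv2.resize(p['img'],None,fx=2,fy=2,interpolation=cv2.INTER_CUBIC)
def draw(q,P,col):
    cv2.polylines(im,[np.round(proj(p,T(q,P))*2).astype(int)],True,col,1)
draw(q,[(-62,-157,30),(62,-157,30),(62,157,30),(-62,157,30)],(0,0,255))
draw(q,[(-114,3,23),(-62,3,23),(-62,155,23),(-114,155,23)],(255,0,0))
draw(q,[(52,23,30),(52,148,30),(-62,148,30)],(0,255,0))
c=np.array(onz(p,r.mark_of('carrier',p)[0]['xy'],30)[:2]); g=onz(p,r.mark_of('grip_bar',p)[0]['xy'],70)[:2]
d=c-g; qc=[*c,np.arctan2(-d[0],d[1])]; print('carrier',qc)
draw(qc,[(-50,-60,38),(50,-60,38),(50,60,38),(-50,60,38)],(0,255,255))
draw(qc,[(-30,-51,70),(30,-51,70),(30,-39,70),(-30,-39,70)],(255,0,255))
cv2.imwrite('pics/ov1.png',im[220:620,200:840])
iv=lambda w:T([0,0,-q[2]],[(w[0]-q[0],w[1]-q[1],0)])[0][:2]
for m in r.mark_of('lump_1',p): 
    w=onz(p,m['xy'],30); print(m['p'],w[:2],'st',iv(w))
print('c in st',iv(c))
E
python3 fit.py
```

```text
station [484.29235625  -5.37850385  -0.53953842] [[-1.1, 1.6], [3.5, -1.6], [2.1, 0.5], [0.1, -1.2], [5.3, -2.2], [-176.5, 9.6], [0.8, -1.8], [-2.5, 0.2], [-2.5, 0.2], [-3.1, -0.3], [-3.1, -0.3], [1.0, 3.5], [1.0, 3.5]]
carrier [np.float64(432.7450392684198), np.float64(-81.65498132579164), np.float64(-0.7305983812363933)]
0.64 [503.65660443 104.78544447] st [-39.98215362 104.46289777]
0.49 [525.012621    59.83953742] st [ 1.43066531 76.8731817 ]
0.43 [482.8801551   48.84242377] st [-29.06705362  45.79311846]
c in st [ -5.03852899 -91.92301197]
```

View pics/ov1.png

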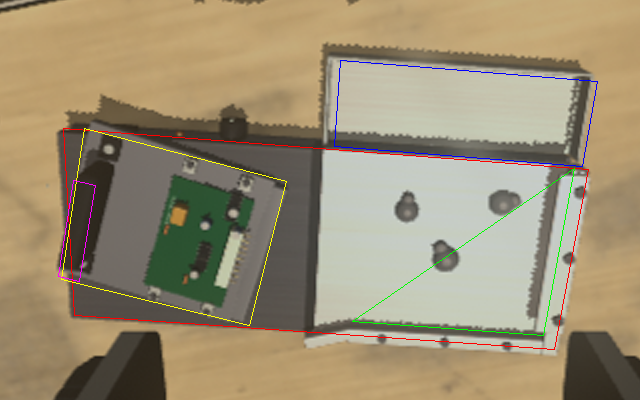

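```bash
python3 -m jog '[[-1,-0.56,-0.97,0.2,0],[-1,-0.56,-0.97,0.2,0],[-1,-0.56,-0.97,0.2,0],[-1,-0.56,-0.97,0.2,0],[-1,-0.56,-0.97,0.2,0],[-1,-0.56,-0.97,0.2,0],[-1,-0.56,-0.97,0.2,0],[-1,-0.56,-0.97,0.2,0],[-1,-0.56,-0.97,0.2,0],[-1,-0.56,-0.97,0.2,0]]' && python3 -m jog '[[-1,0,0,0,0.8],[-1,0,0,0,0.8],[-1,0,0,0,0.8],[-1,0,0,0,0.8],[-1,0,0,0,0.8],[-1,0,0,0,0.8],[-1,0,0,0,0.8],[-1,0,0,0,0.8],[-1,0,0,0,0]]'; python3 m.py w2 scraper
```

```text
time_s: 5.7
ee_pos: [440.0, -282.0, 231.0]
orientation: [3.141, 0.0, 2.681]
wrist_force: [0.6, -0.6, -0.2]
gripper_width: 0.997
gripper_force: 0.0
time_s: 6.82
ee_pos: [440.0, -280.8, 231.2]
orientation: [-3.141, -0.0, 2.042]
wrist_force: [0.4, 1.2, -0.5]
gripper_width: 1.002
gripper_force: 0.0
scraper [(0.71, [274.0, 201.0], [448.5, -314.4])]
6.925 [ 440.04345495 -280.82348149  231.20960146] [ 3.14155409e+00 -9.88911739e-05  2.04242892e+00] [ 0.47475311  0.55250785  0.00790106  1.88092576 -0.00651093  0.70824175
  0.95805658]
```

View pics/w2.png

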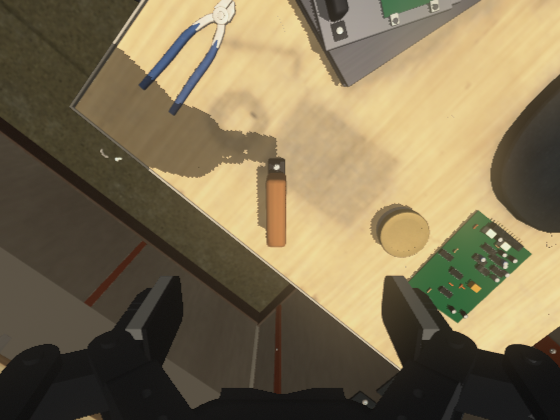

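The scraper's wooden grip spans columns 266–287 and rows 178–247. It is almost aligned with the tool x axis.

```bash
cat > w.py <<'E'
from h import *
def T(q,X):
    X=np.array(X,float).reshape(-1,3); c,s=np.cos(q[2]),np.sin(q[2])
    return np.c_[q[0]+c*X[:,0]-s*X[:,1], q[1]+s*X[:,0]+c*X[:,1], X[:,2]]
def tool(w):
    "offset of a world point from the TCP in tool axes"
    o=r.observe(); y=o['orientation'][2]; d=np.array(w[:2])-o['ee_pos'][:2]
    return np.array([np.cos(y)*d[0]+np.sin(y)*d[1], np.sin(y)*d[0]-np.cos(y)*d[1]])
ST=np.array([483.,-7.5,-.54])
def st(w): return T([0,0,-ST[2]],[(w[0]-ST[0],w[1]-ST[1],0)])[0][:2]
E
python3 - <<'E'
from w import *
p=r.get_image('wrist')
a,b=onz(p,(276.5,178),49),onz(p,(276.5,247),49)
d=b-a; print(a,b,np.hypot(*d[:2]), 'axis',np.arctan2(d[1],d[0]),'tool yaw',r.observe()['orientation'][2], 'mid off',tool((a+b)/2), 'mark off',tool(onz(p,r.mark_of('scraper',p)[0]['xy'],0)))
E
```

```text
[ 434.46937644 -278.97976427   49.        ] [ 466.94139294 -343.31778553   49.        ] 72.0681124675866 axis -1.1033881457711334 tool yaw 2.042057411952416 mid off [-31.84663471  -4.20934317] mark off [-31.87231753  -6.2121046 ]
```

```bash
python3 -m jog '[[-1,-0.53,-0.08,0.9,0],[-1,-0.53,-0.07,0.9,0],[-1,0,0,1,0],[-1,0,0,1,0],[-1,0,0,1,0],[-1,0,0,1,0],[-1,0,0,0.8,0],[-1,0,0,0.47,0],[-1,0,0,0,0],[1,0,0,0,0]]' 50 && python3 -m jog '[[1,0,0,0,0],[1,0,0,0,0],[1,0,0,0,0],[1,0,0,0,0],[1,0,0,0,0]]'
```

```text
time_s: 8.28
ee_pos: [450.9, -311.7, 19.9]
orientation: [3.141, 0.001, 2.041]
wrist_force: [0.3, 0.1, 1.1]
gripper_width: 0.818
gripper_force: 0.0
time_s: 8.9
ee_pos: [450.5, -311.5, 19.6]
orientation: [3.141, 0.0, 2.041]
wrist_force: [-1.2, -0.4, 5.2]
gripper_width: 0.226
gripper_force: 50.8
```

```bash
python3 -m jog '[[1,0,0,-1,0],[1,0,0,-1,0],[1,0,0,-1,0],[1,0,0,0,0]]' && python3 -m jog '[[1,0.9,0.83,-0.1,0],[1,0.9,0.83,-0.1,0],[1,0.9,0.83,0,0],[1,0.9,0.83,0,0],[1,0.9,0.83,0,0],[1,0.9,0.83,0,0],[1,0.9,0.83,0,0],[1,0.9,0.83,0,0],[1,0.9,0.83,0,0],[1,0.9,0.83,0,0]]' && python3 -m jog '[[1,0,0,0,1],[1,0,0,0,1],[1,0,0,0,1],[1,0,0,0,1],[1,0,0,0,1],[1,0,0,0,1],[1,0,0,0,1],[1,0,0,0,1],[1,0,0,0,1],[1,0,0,0,1]]' && python3 -m jog '[[1,0,0,0,0.1],[1,0,0,0,0]]'; python3 m.py w3 lump_1 stop home fence tray scraper
python3 - <<'E'
from w import *
o=r.observe(); print('TCP in st',st(o['ee_pos']),'dyaw',o['orientation'][2]-1.031)
E
```

```text
time_s: 9.4
ee_pos: [451.5, -312.0, 110.8]
orientation: [3.139, 0.003, 2.041]
wrist_force: [0.4, 0.5, -2.3]
gripper_width: 0.226
gripper_force: 50.0
time_s: 10.65
ee_pos: [549.4, 43.4, 113.7]
orientation: [-3.139, -0.001, 2.041]
wrist_force: [-0.0, -0.5, -2.0]
gripper_width: 0.228
gripper_force: 50.0
time_s: 11.9
ee_pos: [549.1, 42.1, 113.7]
orientation: [-3.14, 0.002, 1.038]
wrist_force: [0.8, -0.6, -1.6]
gripper_width: 0.225
gripper_force: 50.0
time_s: 12.15
ee_pos: [549.6, 42.2, 114.4]
orientation: [-3.141, 0.001, 1.032]
wrist_force: [0.9, -0.4, -1.5]
gripper_width: 0.224
gripper_force: 50.0
lump_1 [(0.71, [237.0, 215.0], [523.8, 59.7]), (0.68, [176.0, 172.0], [505.8, 105.7]), (0.58, [196.0, 252.0], [483.5, 51.3])]
stop [(0.98, [230.0, 116.0], [556.6, 117.6]), (0.73, [285.0, 260.0], [534.3, 13.1])]
home [(0.84, [237.0, 202.0], [528.7, 67.5]), (0.58, [236.0, 213.0], [523.9, 61.2])]
fence [(0.67, [310.0, 203.0], [571.3, 41.7])]
tray [(0.73, [121.0, 204.0], [444.5, 106.1])]
scraper [(0.79, [282.0, 264.0], [523.1, -1.5])]
12.5 [550.10182416  42.21805583 115.23183051] [ 3.14155513e+00 -2.11578541e-04  1.03113518e+00] [-0.37555289  0.80204246  0.37223553  1.90628638 -0.54046864  0.5332537
 -0.1732369 ]
TCP in st [31.99197518 77.14307101] dyaw 0.00013518452373628698
```

View pics/w3.png

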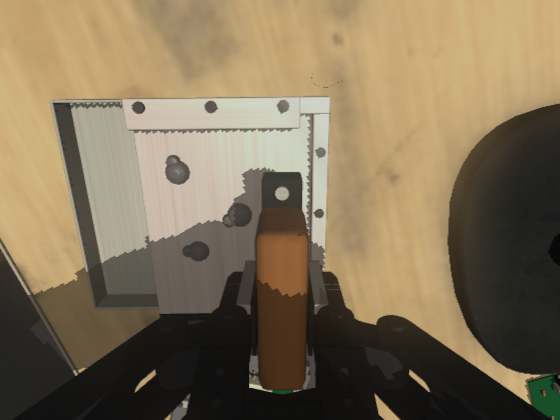

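The lumps match the fit, at station (0,79), (-39,109) and (-30,51), and the scraper is parallel to the fence. I'll lower it behind the lumps and push.

```bash
python3 -m jog '[[1,0.07,0,0.7,0],[1,0,0,0.7,0],[1,0,0,0.5,0],[1,0,0,0.2,0],[1,0,0,0,0]]'
```

```text
time_s: 13.12
ee_pos: [551.2, 43.9, 52.1]
orientation: [-3.141, 0.0, 1.031]
wrist_force: [0.6, -0.0, -1.3]
gripper_width: 0.223
gripper_force: 50.0
```

```bash
python3 -m jog '[[1,0,-0.2,0.04,0],[1,0,-0.4,0,0],[1,0,-0.4,0,0],[1,0,-0.4,0,0],[1,0,-0.4,0,0],[1,0,-0.3,0,0],[1,0,-0.3,0,0],[1,0,-0.3,0,0],[1,0,-0.3,0,0],[1,0,-0.25,0,0]]'; python3 -m jog '[[1,0,0,0,0],[1,0,0,0,0]]'; python3 m.py w4 lump_1 tray
```

```text
time_s: 14.38
ee_pos: [466.9, 94.5, 51.0]
orientation: [-3.141, -0.0, 1.031]
wrist_force: [0.1, 0.6, -1.4]
gripper_width: 0.225
gripper_force: 50.0
time_s: 14.62
ee_pos: [468.0, 94.0, 51.0]
orientation: [3.141, -0.0, 1.031]
wrist_force: [-0.0, 0.2, -1.7]
gripper_width: 0.225
gripper_force: 50.0
lump_1 [(0.8, [220.0, 181.0], [463.7, 145.2])]
tray [(0.64, [241.0, 239.0], [447.0, 106.5])]
14.775 [467.9265408   93.92949969  50.99223021] [ 3.14107398e+00 -1.99254414e-04  1.03047412e+00] [-0.39603839  0.84905701  0.16718444  2.14486384 -0.68586835  0.19813827
 -0.14918054]
```

View pics/w4.png

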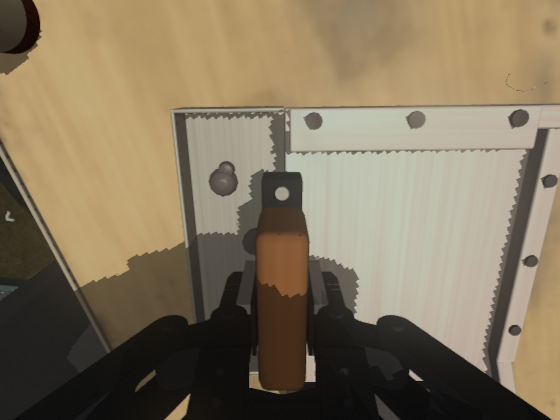

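One lump is in the tray at (223,180). A second is dark against the blade at (252,240), and the third is hidden by the hand. I'll lift and back away to check.

```bash
python3 -m jog '[[1,0,0,-1,0],[1,-0.5,0.5,-1,0],[1,-1,0.5,-1,0],[1,-1,0.5,-0.5,0],[1,-1,0,-0.5,0],[1,0,0,0,0]]'; python3 m.py w5 lump_1 tray carrier grip_bar flux scraper;  python3 - <<'E'
from h import *
p=r.get_image('top'); print([(m['p'],m['xy']) for m in r.mark_of('lump_1',p)])
a=cv2.imread('pics/w5.png'); b=cv2.resize(p['img'][150:290,190:380],None,fx=2.2,fy=2.2,interpolation=cv2.INTER_CUBIC)
c=cv2.resize(a,(373,280)); h=308
cv2.imwrite('pics/v5.png',np.hstack([cv2.resize(c,(373,h)),b]))
E
```

```text
time_s: 15.52
ee_pos: [451.3, -21.7, 172.0]
orientation: [3.14, 0.0, 1.026]
wrist_force: [0.7, -0.1, -1.0]
gripper_width: 0.228
gripper_force: 49.9
lump_1 [(0.8, [213.0, 95.0], [447.2, 74.7]), (0.68, [183.0, 9.0], [462.4, 134.2]), (0.56, [207.0, 59.0], [458.1, 98.5])]
tray [(0.9, [194.0, 63.0], [444.1, 105.9]), (0.36, [180.0, 9.0], [457.5, 143.3])]
carrier [(0.58, [298.0, 260.0], [431.4, -82.1]), (0.37, [305.0, 159.0], [483.7, -5.7])]
grip_bar []
flux []
scraper [(0.96, [283.0, 262.0], [411.0, -90.5])]
15.875 [452.28394875 -18.23526932 170.56227747] [-3.14097976e+00  4.81775153e-05  1.03246680e+00] [-0.30278913  0.61610985  0.38510376  2.1495382  -0.50755081  0.46358391
 -0.05990906]
[]
```

View pics/v5.png

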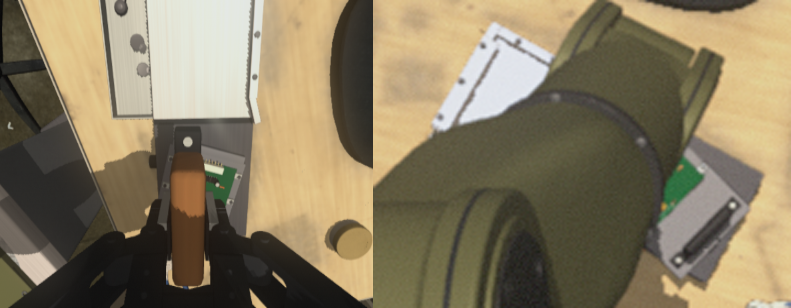

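All three lumps lie in the tray and the plate is clear. I'll put the scraper down on the bench to the right of the station.

```bash
python3 -m jog '[[1,-0.9,0.62,0,0],[1,-0.9,0.62,0,0],[1,-0.9,0.62,0,0],[1,-0.9,0.62,0,0],[1,-0.9,0.62,0,0],[1,-0.9,0.62,0,0],[1,-0.9,0.62,0,0],[1,-0.9,0.62,0,0],[1,0,0,0.5,0],[1,0,0,1,0]]' && python3 -m jog '[[1,0,0,1,0],[1,0,0,1,0],[1,0,0,0.9,0],[1,0,0,0.5,0],[1,0,0,0.12,0],[1,0,0,0,0]]'
```

```text
time_s: 17.23
ee_pos: [469.4, -280.6, 125.6]
orientation: [3.14, -0.001, 1.031]
wrist_force: [0.3, 0.2, -1.8]
gripper_width: 0.225
gripper_force: 49.9
time_s: 17.98
ee_pos: [469.0, -280.7, 20.8]
orientation: [3.141, -0.0, 1.031]
wrist_force: [0.4, 0.1, -0.4]
gripper_width: 0.23
gripper_force: 50.1
```

```bash
python3 -m jog '[[-1,0,0,0,0],[-1,0,0,0,0],[-1,0,0,0,0],[-1,0,0,-0.5,0],[-1,0,0,-1,0],[-1,0,0,-1,0],[-1,0,0,-1,-1],[-1,0,0,-1,-1],[-1,0,0,-1,-1],[-1,0,0,-1,-1]]' && python3 -m jog '[[-1,0,0,-0.5,-1],[-1,0,0,0,-1],[-1,0,0,0,-1],[-1,0,0,0,-1],[-1,0,0,0,-1],[-1,0,0,0,-1],[-1,0,0,0,-1],[-1,0,0,0,-1],[-1,0,0,0,-1],[-1,0,0,0,-0.7]]' && python3 -m jog '[[-1,0.9,0.48,0,0],[-1,0.9,0.48,0,0],[-1,0.9,0.48,0,0],[-1,0.9,0.48,0,0],[-1,0.9,0.48,0,0],[-1,0,0,0,0]]'; python3 m.py w6 carrier grip_bar scraper
```

```text
time_s: 19.23
ee_pos: [468.4, -280.8, 217.4]
orientation: [3.141, 0.0, 1.434]
wrist_force: [1.2, -0.1, 1.2]
gripper_width: 0.998
gripper_force: 0.0
time_s: 20.48
ee_pos: [468.2, -281.1, 231.3]
orientation: [-3.141, 0.001, 2.403]
wrist_force: [-0.3, 0.8, -0.9]
gripper_width: 1.0
gripper_force: 0.0
time_s: 21.22
ee_pos: [416.6, -134.7, 231.2]
orientation: [-3.142, -0.001, 2.404]
wrist_force: [1.2, -0.3, -0.3]
gripper_width: 1.001
gripper_force: 0.0
carrier [(0.92, [330.0, 153.0], [431.5, -82.0])]
grip_bar [(0.61, [284.0, 158.0], [398.9, -114.8])]
scraper [(0.64, [221.0, 280.0], [467.4, -279.2])]
21.425 [ 418.10953177 -137.73634911  230.7964351 ] [3.14151472e+00 1.45781583e-03 2.39918940e+00] [ 2.11732360e-01  4.56411252e-01  1.75029171e-03  2.10497218e+00
 -1.87973633e-04  5.78912023e-01  1.04185340e+00]
```

View pics/w6.png

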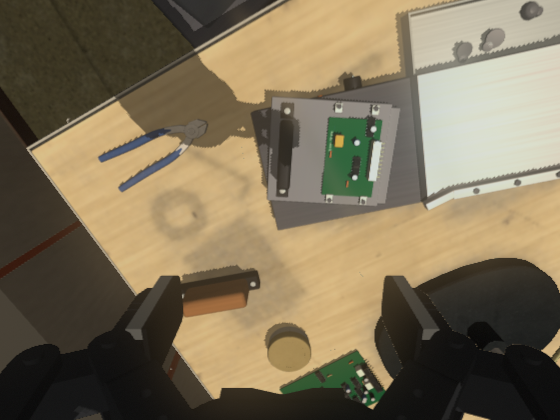

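The carrier's pallet corners are at about (275,97), (399,107), (387,207) and (271,200), with the bar at (286,150). The scraper stands upright on the bench at (221,285).

Run:
```python
from w import *
from scipy.optimize import least_squares
p=r.get_image('wrist')
X=[(-50,-60,38),(50,-60,38),(-50,60,38),(50,60,38)]; xy=np.array([(275,97),(271,200),(399,107),(387,207)],float)
f=least_squares(lambda q:(proj(p,T(q,X))-xy).ravel(),[432,-82,-.73]); q=f.x
print(q,f.fun,'st',st(q),'rel yaw',q[2]-ST[2])
b=T(q,[(0,-45,70)])[0]; print('bar',b,'px',proj(p,b), 'off',tool(b))
print('mark bar off',tool(onz(p,r.mark_of('grip_bar',p)[0]['xy'],70)),'turn(tool z)',-((q[2]+np.pi)-r.observe()['orientation'][2]))
S=[(-62,1,30),(-62,-157,30),(62,-157,30),(52,23,40)]; print('station px',proj(p,T(ST,S)))
```

```text
[435.07526015 -84.78012362  -0.79764151] [-1.73308566  0.4776854  -2.50939357  1.47345825  4.22673734 -1.89103583
 -0.20105034  0.77713788] st [ -1.37297243 -90.92366658] rel yaw -0.25764151220316556
bar [ 402.86826861 -116.20797268   70.        ] px [[286.79660071 158.9412951 ]] off [25.72263411  5.60359532]
mark bar off [30.69787417  3.02586797] turn(tool z) 0.05515692184173426
station px [[420.73712944  69.20936826]
 [252.58052501 105.23426455]
 [279.19824536 225.20504347]
 [455.78059475 185.51883771]]
```

```bash
python3 -m jog '[[0.2,0.47,0.07,0,0.4],[0.2,0.47,0.05,0.5,0],[0.2,0,0,1,0],[0.2,0,0,1,0],[0.2,0,0,1,0],[0.2,0,0,0.5,0],[0.2,0,0,0,0]]'; python3 m.py w7 grip_bar carrier
python3 - <<'E'
from w import *
p=r.get_image('wrist');m=r.mark_of('grip_bar',p)
if m: print(tool(onz(p,m[0]['xy'],70)))
print(r.observe()['gripper_width'])
E
```

```text
time_s: 22.4
ee_pos: [399.4, -115.0, 109.5]
orientation: [-3.14, -0.002, 2.36]
wrist_force: [0.3, 0.4, -0.8]
gripper_width: 0.402
gripper_force: 0.0
grip_bar [(0.55, [278.0, 240.0], [397.0, -113.9])]
carrier [(0.69, [350.0, 219.0], [432.2, -81.3])]
22.55 [ 400.22063046 -114.93550754  110.87156593] [3.14100567e+00 9.95906313e-04 2.36021284e+00] [ 0.16704246  0.6823047   0.00273993  2.28979394 -0.00976278  0.16835137
  0.96820862]
[ 1.36581942 -0.29016538]
0.4032702803416966
```

View pics/w7.png

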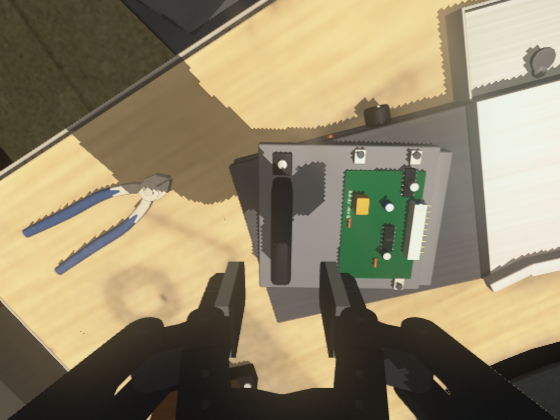

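The bar is at columns 272–293, midway between the fingers and parallel to the pads. I'll descend and pinch it.

```bash
python3 -m jog '[[0.2,0.05,0,0.9,0],[0.2,0,0,0.9,0],[0.2,0,0,0.43,0],[0.2,0,0,0,0],[1,0,0,0,0],[1,0,0,0,0],[1,0,0,0,0],[1,0,0,0,0]]' 50
python3 - <<'E'
from w import *
o=r.observe(); print(o['ee_pos'],o['gripper_width'],o['gripper_force'],o['wrist_force'],o['ft_torque'],'TCP st',st(o['ee_pos']),'rel',o['orientation'][2]-np.pi-ST[2])
E
```

```text
time_s: 23.65
ee_pos: [404.9, -116.1, 51.4]
orientation: [-3.134, -0.012, 2.36]
wrist_force: [-1.5, -1.1, 7.7]
gripper_width: 0.128
gripper_force: 49.6
[ 404.94485751 -116.10458031   51.41884736] 0.12817499056975412 49.57240283489227 [-1.46810587 -1.07615219  7.68295422] [-0.23843851  0.27375936 -0.07479397] TCP st [ -11.11104974 -133.28204946] rel -0.24205227675175012
```

```bash
python3 -m jog '[[1,-0.1,0.1,0,-0.4],[1,-0.1,0.1,0,-0.4],[1,0,0,0,0]]'
python3 - <<'E'
from w import *
o=r.observe(); print(o['qpos'][5],o['wrist_force'],o['ft_torque'],'TCP st',st(o['ee_pos']),o['ee_pos'][2],'rel',o['orientation']-[np.pi,0,np.pi+ST[2]])
E
```

```text
time_s: 24.02
ee_pos: [411.0, -116.5, 51.4]
orientation: [-3.131, -0.015, 2.439]
wrist_force: [-5.5, -3.0, 8.9]
gripper_width: 0.125
gripper_force: 50.1
0.07103059783175716 [-5.45493677 -3.01638458  8.86001391] [-0.60566917  0.89090686  0.13654564] TCP st [  -5.70416391 -130.54621456] 51.41274616924737 rel [-6.27303635 -0.01521507 -0.16231527]
```

```bash
python3 -m jog '[[1,0,0,-0.1,0],[1,0,0,0,0]]'
python3 - <<'E'
from w import *
o=r.observe(); print(o['qpos'],o['joint_vel'],o['ft_torque'],'TCP st',st(o['ee_pos']),o['ee_pos'][2],'rel',o['orientation']-[np.pi,0,np.pi+ST[2]])
E
```

```text
time_s: 24.28
ee_pos: [414.8, -115.0, 53.6]
orientation: [-3.137, -0.012, 2.441]
wrist_force: [-0.5, 1.0, -4.4]
gripper_width: 0.127
gripper_force: 48.7
[ 0.18226315  0.81886068 -0.02820436  2.26207009  0.24545993  0.0755335
  0.78849569] [-0.00127165  0.00973188 -0.00080038 -0.00125375  0.00304161 -0.00129614
 -0.00218729] [-0.19046084  0.00585722 -0.05819494] TCP st [  -3.23502115 -127.2202673 ] 53.630309843982204 rel [-6.27877123 -0.01182181 -0.16029261]
```

```bash
python3 -m jog '[[1,0,0.1,0.05,-0.4],[1,0,0.1,0,-0.4],[1,0,0.1,0,-0.4],[1,0,0.1,0,-0.4],[1,0,0,0,0]]'
cat > s.py <<'E'
from w import *
o=r.observe(); print(o['qpos'][5],o['ft_torque'],'TCP st',st(o['ee_pos']),'rel',o['orientation']-[np.sign(o['orientation'][0])*np.pi,0,np.pi+ST[2]])
E
python3 s.py
```

```text
time_s: 24.9
ee_pos: [421.4, -105.2, 51.8]
orientation: [-3.138, -0.014, 2.602]
wrist_force: [-0.9, -0.1, -3.9]
gripper_width: 0.13
gripper_force: 48.7
0.08710406069733784 [-0.09255552  0.04275629 -0.02069368] TCP st [  -2.62522998 -115.49169336] rel [ 0.00323645 -0.01367072  0.00063472]
```

```bash
python3 -m jog '[[1,0,0.2,0.04,0],[1,0,0.3,0,0],[1,0,0.4,0,0],[1,0,0.4,0,0],[1,0,0.4,0,0],[1,0,0.3,0,0],[1,0,0.1,0,0],[1,0,0,0,0]]'; python3 s.py; python3 m.py w8 carrier grip_bar stop home fence
```

```text
time_s: 25.9
ee_pos: [451.6, -54.2, 51.4]
orientation: [-3.133, -0.014, 2.598]
wrist_force: [-3.6, -5.3, 11.0]
gripper_width: 0.124
gripper_force: 51.0
0.1476495923161889 [-1.1054195   0.63476287  0.07707931] TCP st [ -2.95093177 -56.16435893] rel [ 0.00847574 -0.01435323 -0.00372621]
carrier [(0.86, [372.0, 244.0], [469.4, -9.9])]
grip_bar [(0.91, [278.0, 287.0], [446.2, -51.0])]
stop []
home [(0.79, [556.0, 263.0], [527.9, 67.6]), (0.28, [22.0, 404.0], [454.7, -240.0])]
fence [(0.9, [540.0, 346.0], [573.9, 43.4])]
26.2 [451.62248279 -54.16730968  51.42362862] [-3.13340213 -0.01429555  2.59779141] [ 0.04897145  0.82866148 -0.05030914  2.18729462  0.25406015  0.14742054
  0.78997788]
```

View pics/w8.png

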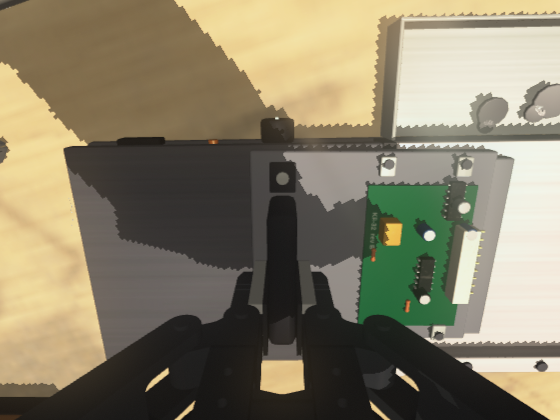

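```bash
python3 -m jog '[[1,0,0.2,-0.03,0],[1,0,0.35,0,0],[1,0,0.4,0,0],[1,0,0.4,0,0],[1,0,0.4,0,0],[1,0,0.4,0,0],[1,0,0.35,0,0],[1,0,0.2,0,0],[1,0,0,0,0]]'; python3 s.py
```

```text
time_s: 27.32
ee_pos: [495.2, 18.3, 51.5]
orientation: [-3.137, -0.014, 2.602]
wrist_force: [-3.4, -2.3, 8.0]
gripper_width: 0.132
gripper_force: 50.3
0.24719322932971385 [-0.63553986  0.54426371  0.03665736] TCP st [-2.76571467 28.4096955 ] rel [ 4.48012213e-03 -1.36888105e-02  6.10248670e-05]
```

```bash
python3 -m jog '[[1,0,0.15,0,0],[1,0,0.15,0,0],[1,0,0.1,0,0],[1,0,0,0,0]]'; python3 s.py;  python3 -m jog '[[1,0,0.1,0,0],[1,0,0,0,0]]'; python3 s.py
```

```text
time_s: 27.82
ee_pos: [500.8, 27.6, 51.4]
orientation: [-3.136, -0.014, 2.601]
wrist_force: [-3.4, -5.5, 8.2]
gripper_width: 0.124
gripper_force: 50.5
0.26391657136986657 [-0.98436648  0.54481928  0.02360259] TCP st [-2.76829945 39.22506436] rel [ 0.00602031 -0.01406609 -0.00091311]
time_s: 28.08
ee_pos: [501.0, 27.9, 51.4]
orientation: [-3.132, -0.015, 2.599]
wrist_force: [-5.5, -9.1, 10.6]
gripper_width: 0.126
gripper_force: 50.8
0.2697925591440805 [-1.74827019  0.84821337  0.16916121] TCP st [-2.78745413 39.56522531] rel [ 0.00996712 -0.01496814 -0.00264631]
```

```bash
python3 -m jog '[[1,-0.07,-0.05,0,0],[1,-0.07,0,0,0],[1,0,0,0,0]]'; python3 s.py;  python3 -m jog '[[1,-0.1,0,0,0],[1,0,0,0,0]]'; python3 s.py
```

```text
time_s: 28.45
ee_pos: [501.1, 27.8, 51.4]
orientation: [-3.132, -0.021, 2.602]
wrist_force: [-9.5, -2.8, 15.7]
gripper_width: 0.123
gripper_force: 51.5
0.2782348704069465 [-0.38924274  1.80762929  0.02765898] TCP st [-2.62998651 39.56399215] rel [ 0.00920587 -0.02070555  0.00085044]
time_s: 28.7
ee_pos: [502.9, 27.3, 51.4]
orientation: [-3.133, -0.022, 2.605]
wrist_force: [-10.5, 0.7, 16.6]
gripper_width: 0.127
gripper_force: 51.9
0.2850444704666595 [-0.01724737  2.1184376   0.38907716] TCP st [-0.81954043 40.08583371] rel [ 0.00897174 -0.02228797  0.00323117]
```

```bash
python3 -m jog '[[1,-0.05,0.03,-0.03,0],[1,-0.05,0,0,0],[1,0,0,0,0]]'; python3 s.py;  python3 -m jog '[[1,-0.08,0.03,0,0],[1,0,0,0,0]]'; python3 s.py
```

```text
time_s: 29.08
ee_pos: [504.0, 26.7, 51.6]
orientation: [-3.13, -0.026, 2.606]
wrist_force: [-13.0, 0.6, 11.5]
gripper_width: 0.126
gripper_force: 51.4
0.29536318029257647 [0.2090335  2.50627154 0.4788163 ] TCP st [ 0.43707398 40.14916409] rel [ 0.011119   -0.02556743  0.00426621]
time_s: 29.32
ee_pos: [504.7, 26.1, 51.5]
orientation: [-3.128, -0.028, 2.606]
wrist_force: [-16.3, 1.5, 14.7]
gripper_width: 0.126
gripper_force: 52.6
0.3034215797013228 [0.24295681 3.08605049 0.55327039] TCP st [ 1.37392848 39.95066477] rel [ 0.01345478 -0.02822987  0.00457675]
```

```bash
python3 -m jog '[[1,0,0.1,0,0],[1,0,0.05,0,0],[1,0,0,0,0]]'; python3 s.py; python3 -m jog '[[1,0.12,-0.1,0,0],[0.2,0,0,0,0],[0.2,0,0,0,0],[0.2,0,0,0,0],[0.2,0,0,-0.5,0],[0.2,0,0,-1,0],[0.2,0,0,-1,0],[0.2,0.5,-0.5,-1,0],[0.2,0.5,-0.5,-1,0],[0.2,0,0,0,0]]'; python3 m.py w9 carrier grip_bar stop home fence station tray lump_1 scraper; python3 s.py
```

```text
time_s: 29.7
ee_pos: [504.7, 26.1, 51.4]
orientation: [-3.121, -0.03, 2.603]
wrist_force: [-19.2, -5.2, 18.5]
gripper_width: 0.129
gripper_force: 54.3
0.31227532715662426 [-1.0744146   3.57819551  0.54056699] TCP st [ 1.28052543 39.99442752] rel [ 0.02024216 -0.02974656  0.00152744]
time_s: 30.95
ee_pos: [472.5, 16.3, 189.9]
orientation: [-3.14, -0.01, 2.6]
wrist_force: [1.1, 0.4, -0.1]
gripper_width: 0.401
gripper_force: 0.0
carrier [(0.94, [359.0, 204.0], [520.4, 70.6])]
grip_bar [(0.92, [312.0, 221.0], [498.9, 30.0])]
stop [(0.63, [422.0, 210.0], [555.6, 116.6])]
home []
fence [(0.81, [359.0, 264.0], [574.8, 42.9]), (0.21, [347.0, 107.0], [440.4, 100.5])]
station [(0.94, [264.0, 203.0], [482.8, -9.2]), (0.63, [48.0, 312.0], [466.7, -282.6]), (0.62, [390.0, 97.0], [456.1, 142.6]), (0.3, [312.0, 222.0], [525.2, 21.9])]
tray [(0.9, [349.0, 106.0], [443.8, 106.0]), (0.74, [49.0, 312.0], [466.4, -277.8])]
lump_1 [(0.81, [320.0, 128.0], [443.1, 72.6]), (0.74, [354.0, 124.0], [454.9, 99.0]), (0.72, [392.0, 97.0], [452.2, 135.8]), (0.6, [268.0, 202.0], [476.8, 0.3])]
scraper [(0.63, [51.0, 311.0], [467.5, -279.2])]
31.45 [472.34550118  16.85947715 186.78911361] [-3.1375841  -0.01422169  2.60095642] [-0.03695258  0.57370664 -0.14324529  2.0493555   0.13913053  0.54099562
  0.7522111 ]
0.5409956153033066 [-0.00134642 -0.00741933  0.0201153 ] TCP st [-21.66254008  15.41547371] rel [ 0.00400855 -0.01422169 -0.00063623]
```

View pics/w9.png

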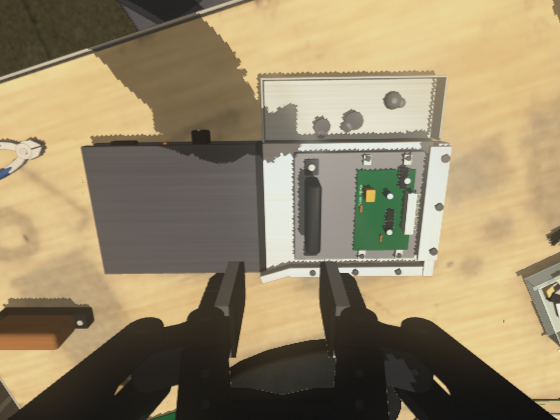

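The carrier is flat, square and under the lip, and the lumps are in the tray. I'll measure the gap to the fence numerically.

Run:
```python
from w import *
p=r.get_image('wrist'); g=cv2.cvtColor(p['img'],cv2.COLOR_BGR2GRAY)
for c in (335,350,375,390): print(c,'front',g[134:164,c].tolist()); print('  back',g[248:284,c].tolist())
for q in ('fence-in z30','52,90,30'),('fence top','52,90,40'),('fence out','62,90,40'),('pallet back home z38','52,88,38'),('pallet front home z38','-48,88,38'),('plate front','-62,88,30'): print(q[0],proj(p,T(ST+[0,0,0],[eval(q[1])]))[0])
for row in (190,): print('trail',g[row,255:310].tolist())
print('trail home',proj(p,T(ST,[(-10,28,38),(-10,1,30)])), 'camera',-cv2.Rodrigues(np.array(p['rvec'],float))[0].T@np.ravel(p['tvec']))
```

```text
335 front [219, 161, 115, 116, 115, 115, 112, 76, 73, 79, 128, 228, 233, 233, 232, 232, 230, 200, 118, 78, 111, 156, 161, 161, 160, 160, 160, 160, 160, 159]
  back [151, 151, 151, 151, 151, 151, 151, 151, 151, 151, 151, 151, 146, 116, 80, 83, 83, 83, 83, 83, 83, 83, 83, 83, 83, 83, 83, 82, 83, 83, 83, 83, 83, 83, 82, 82]
350 front [222, 190, 115, 116, 115, 115, 107, 70, 73, 81, 139, 233, 233, 233, 233, 225, 122, 121, 102, 77, 121, 161, 161, 159, 160, 160, 160, 159, 160, 160]
  back [150, 151, 150, 150, 150, 150, 150, 151, 150, 151, 151, 150, 151, 175, 222, 119, 118, 106, 87, 88, 88, 107, 188, 232, 233, 230, 191, 75, 54, 54, 54, 54, 54, 54, 54, 53]
375 front [188, 114, 116, 115, 116, 112, 87, 72, 75, 106, 186, 233, 233, 233, 233, 230, 211, 198, 90, 85, 134, 160, 160, 159, 160, 159, 159, 159, 159, 159]
  back [97, 97, 97, 97, 105, 138, 152, 152, 152, 151, 151, 151, 159, 183, 221, 122, 120, 104, 91, 93, 91, 118, 210, 232, 232, 232, 231, 231, 230, 229, 225, 169, 172, 170, 171, 173]
390 front [116, 116, 118, 117, 117, 116, 83, 76, 79, 121, 214, 233, 233, 233, 233, 233, 228, 167, 83, 96, 1
[... 165 characters left out ...]
232, 231, 231, 229, 230, 229, 228, 225, 176, 181, 185, 186, 186]
fence-in z30 [359.37545129 265.87868218]
fence top [361.61961105 270.8528337 ]
fence out [360.87614004 280.46268813]
pallet back home z38 [359.01184778 269.83070837]
pallet front home z38 [366.97194007 163.36513641]
plate front [366.04680228 145.41633725]
trail [100, 80, 74, 77, 76, 77, 77, 78, 174, 225, 233, 233, 233, 233, 233, 233, 233, 233, 233, 233, 233, 233, 233, 233, 233, 233, 233, 233, 233, 233, 233, 233, 233, 233, 233, 233, 228, 171, 99, 121, 153, 161, 127, 92, 86, 86, 86, 86, 85, 72, 61, 60, 63, 64, 66]
trail home [[295.39401943 206.22433496]
 [265.10887849 203.54091691]] camera [404.88980791  59.34549887 330.80172836]
```

The numbers show the pallet is square and at the stop, but it is still about 8 mm short of the fence. It was gripped off-centre. I'll nudge its front edge towards the fence with the shut fingertips.

```bash
python3 -m jog '[[1,0.6,0.79,0,0],[1,0.6,0.79,0,0],[1,0.6,0.79,0,0],[1,0,0,1,0],[1,0,0,1,0],[1,0,0,1,0],[1,0,0,1,0],[1,0,0,0.5,0],[1,0,0,0,0]]'; python3 s.py
```

```text
time_s: 32.62
ee_pos: [460.5, 106.0, 52.1]
orientation: [-3.137, -0.015, 2.601]
wrist_force: [0.5, 0.7, 0.8]
gripper_width: -0.001
gripper_force: 0.0
0.18730592234578677 [-0.0043262  -0.00021244  0.04132988] TCP st [-77.65189802  85.7593328 ] rel [ 0.00479687 -0.01452198 -0.00059951]
```

```bash
python3 -m jog '[[1,0,0,0.4,0],[1,0,0,0.2,0],[1,0,0,0,0]]'; python3 s.py; python3 -m jog '[[1,-0.2,0,0,0],[1,-0.15,0,0,0],[1,0,0,0,0]]'; python3 s.py
```

```text
time_s: 33.0
ee_pos: [460.6, 106.1, 34.6]
orientation: [-3.138, -0.014, 2.601]
wrist_force: [-0.8, 0.2, 0.6]
gripper_width: -0.0
gripper_force: 0.0
0.14418864193677738 [0.00787419 0.01549017 0.03059873] TCP st [-77.64770307  85.89825376] rel [ 0.00375977 -0.01364448 -0.00072274]
time_s: 33.38
ee_pos: [470.2, 100.4, 34.8]
orientation: [-3.139, -0.013, 2.6]
wrist_force: [0.4, -0.4, 0.5]
gripper_width: 0.001
gripper_force: 0.0
0.16516145584277128 [-0.05398651 -0.00140525 -0.02746718] TCP st [-66.49303229  85.98024064] rel [ 0.00301962 -0.01297203 -0.00152049]
```

```bash
python3 -m jog '[[1,-0.1,0,0,0],[1,-0.07,0,0,0],[1,0,0,0,0]]'; python3 s.py; python3 -m jog '[[1,-0.07,0,0,0],[1,0,0,0,0]]'; python3 s.py
```

```text
time_s: 33.75
ee_pos: [473.4, 98.3, 34.6]
orientation: [-3.138, -0.014, 2.601]
wrist_force: [-3.2, 1.7, 1.6]
gripper_width: -0.001
gripper_force: 1.8
0.17560551132357566 [ 0.41116186  0.7069762  -0.04813608] TCP st [-62.56442878  85.79265475] rel [ 0.00396411 -0.01444577 -0.00039019]
time_s: 34.0
ee_pos: [475.7, 97.0, 34.5]
orientation: [-3.138, -0.014, 2.601]
wrist_force: [-3.5, 2.4, 2.1]
gripper_width: -0.001
gripper_force: 2.0
0.1795240943552357 [ 0.41609387  0.69275301 -0.04743056] TCP st [-60.04350577  85.87816057] rel [ 0.0037512  -0.01382083 -0.00070613]
```

```bash
python3 -m jog '[[1,-0.08,0,0,0],[1,0,0,0,0]]'; python3 s.py; python3 -m jog '[[1,-0.08,0,0,0],[1,0,0,0,0]]'; python3 s.py;python3 -m jog '[[1,-0.08,0,0,0],[1,0,0,0,0]]'; python3 s.py
```

```text
time_s: 34.25
ee_pos: [475.7, 96.8, 34.4]
orientation: [-3.137, -0.017, 2.603]
wrist_force: [-7.5, 4.9, 5.2]
gripper_width: 0.004
gripper_force: 4.2
0.18555535461272987 [ 1.04980539  1.4226393  -0.04809878] TCP st [-59.87544668  85.7532259 ] rel [ 0.00480213 -0.01710245  0.00106293]
time_s: 34.5
ee_pos: [475.8, 96.7, 34.4]
orientation: [-3.136, -0.02, 2.604]
wrist_force: [-10.3, 6.9, 7.7]
gripper_width: 0.001
gripper_force: 6.3
0.19152801595334148 [1.59517228 2.15285493 0.0384069 ] TCP st [-59.72304396  85.71280718] rel [ 0.00572616 -0.02032702  0.00281597]
time_s: 34.75
ee_pos: [475.9, 96.6, 34.3]
orientation: [-3.135, -0.024, 2.606]
wrist_force: [-13.7, 10.4, 10.3]
gripper_width: -0.0
gripper_force: 8.5
0.19755621238223284 [ 2.20811075e+00  2.88583649e+00 -6.81526750e-04] TCP st [-59.6262816   85.66799086] rel [ 0.00668905 -0.02364975  0.00461351]
```

```bash
python3 -m jog '[[1,0.4,0,0,0],[1,0.4,0,-0.5,0],[1,0,0,-1,0],[1,0,0,-1,0],[1,0,-0.8,-1,0],[1,0,-1,-1,0],[1,0,-1,-0.7,0],[1,0,0,0,0],[1,0,0,0,0]]'
python3 - <<'E'
from w import *
p=r.get_image('wrist'); g=cv2.cvtColor(p['img'],cv2.COLOR_BGR2GRAY); cv2.imwrite('pics/w10.png',p['img'])
for k,z in dict(carrier=30,grip_bar=70,stop=30,fence=30,tray=4,lump_1=8,scraper=0).items():
    print(k,[(round(m['p'],2),np.round(m['xy']).tolist(),np.round(st(onz(p,m['xy'],z)),1).tolist()) for m in r.mark_of(k,p)[:4]])
for y in (60,75,100):
    L=proj(p,T(ST,[(x,y,38) for x in range(40,66,1)])); print('back',y,[int(g[int(round(b)),int(round(a))]) if 0<=b<419 and 0<=a<559 else -1 for a,b in L])
for x in (-30,0):
    L=proj(p,T(ST,[(x,y,38) for y in range(-5,40,1)])); print('trail from -5',x,[int(g[int(round(b)),int(round(a))]) for a,b in L])
E
```

```text
time_s: 35.88
ee_pos: [421.3, 33.3, 191.5]
orientation: [-3.14, -0.012, 2.6]
wrist_force: [-0.4, -0.2, 0.1]
gripper_width: 0.0
gripper_force: 0.0
carrier [(0.68, [503.0, 38.0], [-197.9, 179.4]), (0.62, [367.0, 265.0], [1.5, 86.8]), (0.38, [329.0, 181.0], [-81.4, 46.3])]
grip_bar [(0.78, [323.0, 287.0], [2.6, 39.8])]
stop [(0.68, [431.0, 261.0], [-2.4, 148.3])]
fence [(0.82, [364.0, 313.0], [55.6, 88.1]), (0.5, [364.0, 178.0], [-84.6, 77.3])]
tray [(0.6, [357.0, 164.0], [-91.8, 76.4])]
lump_1 [(0.66, [360.0, 178.0], [-79.3, 78.9]), (0.63, [333.0, 181.0], [-76.7, 52.9]), (0.57, [396.0, 157.0], [-99.1, 111.3])]
scraper [(0.77, [71.0, 352.0], [129.4, -241.4]), (0.5, [432.0, 259.0], [10.5, 162.8])]
back 60 [134, 133, 133, 133, 133, 133, 133, 132, 133, 128, 86, 100, 100, 186, 225, 224, 222, 220, 218, 218, 217, 203, 58, 32, 31, 30]
back 75 [134, 134, 134, 134, 134, 134, 133, 134, 134, 129, 78, 111, 111, 187, 117, 36, 36, 34, 35, 35, 34, 34, 34, 33, 33, 33]
back 100 [81, 90, 125, 135, 135, 135, 135, 134, 134, 126, 85, 136, 136, 219, 225, 223, 219, 193, 63, 63, 39, 39, 39, 38, 39, 37]
trail from -5 -30 [70, 70, 70, 71, 68, 191, 226, 228, 228, 228, 228, 228, 228, 228, 228, 228, 229, 228, 228, 228, 229, 228, 228, 229, 228, 228, 228, 229, 211, 153, 115, 128, 151, 153, 114, 82, 80, 80, 80, 80, 71, 63, 60, 60, 60]
trail from -5 0 [74, 74, 75, 74, 75, 74, 58, 43, 43, 44, 44, 43, 47, 68, 76, 75, 75, 76, 76, 76, 76, 76, 76, 76, 131, 225, 225, 225, 226, 226, 159, 88, 128, 145, 142, 137, 101, 73, 73, 74, 74, 55, 44, 46, 48]
```

The carrier is now on the fence. The trailing edge sits about 2 mm short of the stop position, so I'll nudge it from behind.

```bash
python3 -m jog '[[1,-0.84,-0.1,0,0],[1,-0.85,-0.1,0,0],[1,-0.85,0,0.5,0],[1,0,0,1,0],[1,0,0,1,0],[1,0,0,1,0],[1,0,0,1,0],[1,0,0,0.7,0],[1,0,0,0,0]]'; python3 s.py; python3 -m jog '[[1,0,0.15,0,0],[1,0,0.1,0,0],[1,0,0,0,0]]'; python3 s.py
```

```text
time_s: 37.4
ee_pos: [479.4, -10.5, 32.7]
orientation: [-3.136, -0.016, 2.601]
wrist_force: [0.0, 0.4, -0.1]
gripper_width: 0.002
gripper_force: 0.0
0.16996840247459954 [-0.00189634  0.014551    0.01439908] TCP st [-1.49841241 -4.45343353] rel [ 0.00537779 -0.0160774  -0.00025728]
time_s: 37.78
ee_pos: [485.1, -3.8, 34.7]
orientation: [-3.139, -0.012, 2.601]
wrist_force: [-0.4, -0.2, 0.1]
gripper_width: -0.0
gripper_force: 0.0
0.1796251453042439 [-0.01263454  0.01181477  0.00426114] TCP st [-0.12823681  4.25009661] rel [ 0.00218328 -0.01220764 -0.00022964]
```

```bash
python3 -m jog '[[1,0,0.1,0,0],[1,0,0.07,0,0],[1,0,0,0,0]]'; python3 s.py; python3 -m jog '[[1,0,0.07,0,0],[1,0,0,0,0]]'; python3 s.py; python3 -m jog '[[1,0,0.07,0,0],[1,0,0,0,0]]'; python3 s.py
```

```text
time_s: 38.15
ee_pos: [487.1, 0.3, 34.0]
orientation: [-3.138, -0.013, 2.601]
wrist_force: [0.2, -0.4, -0.3]
gripper_width: 0.0
gripper_force: 0.0
0.18604814132249656 [ 0.01481788 -0.05186976  0.09301232] TCP st [-0.53572101  8.79896923] rel [ 0.00324447 -0.01334322 -0.00048997]
time_s: 38.4
ee_pos: [488.1, 2.1, 34.0]
orientation: [-3.138, -0.013, 2.601]
wrist_force: [0.7, 0.7, -0.7]
gripper_width: 0.002
gripper_force: 0.0
0.18884529012788748 [ 0.0118602  -0.03886957 -0.02973013] TCP st [-0.55670863 10.85274711] rel [ 0.00332348 -0.01344393 -0.00052642]
time_s: 38.65
ee_pos: [489.2, 3.9, 34.0]
orientation: [-3.138, -0.013, 2.601]
wrist_force: [-0.7, 0.8, -0.2]
gripper_width: 0.0
gripper_force: 0.0
0.19166338534866137 [ 0.03230104 -0.02851557 -0.03650069] TCP st [-0.52927959 12.97009425] rel [ 0.0032886  -0.01340665 -0.00050603]
```

```bash
python3 -m jog '[[1,0,0.08,0,0],[1,0,0,0,0]]'; python3 s.py; python3 -m jog '[[1,0,0.08,0,0],[1,0,0,0,0]]'; python3 s.py; python3 -m jog '[[1,0,0.06,0,0],[1,0,0,0,0]]'; python3 s.py
```

```text
time_s: 38.9
ee_pos: [490.5, 6.0, 34.0]
orientation: [-3.138, -0.013, 2.601]
wrist_force: [0.2, 0.8, -0.2]
gripper_width: -0.005
gripper_force: 0.0
0.19486161283453768 [ 0.03312339 -0.0718965   0.01330681] TCP st [-0.52795392 15.43108848] rel [ 0.00322564 -0.01337398 -0.00044562]
time_s: 39.15
ee_pos: [491.6, 8.0, 34.0]
orientation: [-3.138, -0.013, 2.601]
wrist_force: [1.0, -0.7, -0.1]
gripper_width: -0.006
gripper_force: 0.0
0.1981679469161672 [0.03755969 0.00466129 0.02747654] TCP st [-0.56429597 17.7606626 ] rel [ 0.00334115 -0.01347328 -0.00046618]
time_s: 39.4
ee_pos: [491.8, 8.6, 33.9]
orientation: [-3.136, -0.014, 2.6]
wrist_force: [-1.5, -1.8, 0.1]
gripper_width: 0.005
gripper_force: 1.1
0.20129821107112283 [-0.45866563  0.2564564   0.0540617 ] TCP st [-0.7387192 18.3763126] rel [ 0.00510829 -0.01409474 -0.00133219]
```

Contact at TCP y = 18, so I'll press a little more.

```bash
for i in 1; do :; done; python3 -m jog '[[1,0,0.08,0,0],[1,0,0,0,0]]'; python3 s.py; python3 -m jog '[[1,0,0.08,0,0],[1,0,0,0,0]]'; python3 s.py; python3 -m jog '[[1,0,0.08,0,0],[1,0,0,0,0]]'; python3 s.py
```

```text
time_s: 39.65
ee_pos: [491.9, 9.0, 33.9]
orientation: [-3.133, -0.015, 2.599]
wrist_force: [-1.3, -6.4, 1.3]
gripper_width: -0.001
gripper_force: 3.0
0.20613335689839055 [-1.21640186  0.57611731  0.03157055] TCP st [-0.81889101 18.76515846] rel [ 0.00826296 -0.01491872 -0.00285145]
time_s: 39.9
ee_pos: [492.0, 9.1, 33.9]
orientation: [-3.13, -0.016, 2.597]
wrist_force: [-3.7, -8.7, 3.6]
gripper_width: -0.0
gripper_force: 4.8
0.21095191655776532 [-1.85158978  0.847339    0.06148696] TCP st [-0.8473929  18.90177481] rel [ 0.01170084 -0.01569958 -0.00461103]
time_s: 40.15
ee_pos: [492.0, 9.3, 33.9]
orientation: [-3.126, -0.017, 2.595]
wrist_force: [-5.1, -11.7, 5.5]
gripper_width: -0.003
gripper_force: 6.6
0.2157573447745908 [-2.65797358  1.12163373  0.12206284] TCP st [-0.90405819 19.01488897] rel [ 0.0151685  -0.01650239 -0.00630614]
```

Force builds up with no motion, so the carrier is against the stop. I'll back off, lift clear, check once numerically and hand in.

```bash
python3 -m jog '[[1,0,-0.4,0,0],[1,0,-0.4,-0.3,0],[1,0,0,-1,0],[1,0,0,-1,0],[1,0,0,-1,0],[1,0.8,0,-1,0],[1,0.8,0,-1,0],[1,0.8,0,0,0],[1,0,0,0,0],[1,0,0,0,0]]'
python3 - <<'E'
from w import *
p=r.get_image('wrist'); g=cv2.cvtColor(p['img'],cv2.COLOR_BGR2GRAY)
for k,z in dict(carrier=30,grip_bar=70,stop=30,fence=30,tray=4,lump_1=8,scraper=0).items():
    print(k,[(round(m['p'],2),np.round(st(onz(p,m['xy'],z)),1).tolist()) for m in r.mark_of(k,p)[:4]])
for y in (60,100): print('back',[int(g[int(round(b)),int(round(a))]) for a,b in proj(p,T(ST,[(x,y,38) for x in range(44,60)]))])
for x in (-30,-40): print('trail',[int(g[int(round(b)),int(round(a))]) for a,b in proj(p,T(ST,[(x,y,38) for y in range(-5,34)]))])
E
```

```text
time_s: 41.4
ee_pos: [425.1, 31.2, 194.2]
orientation: [-3.139, -0.012, 2.601]
wrist_force: [-0.5, 0.2, -0.1]
gripper_width: -0.001
gripper_force: 0.0
carrier [(0.83, [5.5, 88.9])]
grip_bar [(0.91, [1.0, 39.4]), (0.32, [68.3, -190.1])]
stop [(0.87, [-0.6, 146.5]), (0.66, [-93.9, 71.2])]
fence [(0.75, [52.8, 87.0]), (0.22, [-91.5, 71.2])]
tray [(0.62, [-91.7, 76.8])]
lump_1 [(0.74, [-70.9, 51.0]), (0.57, [-80.9, 82.4]), (0.54, [-98.3, 111.9])]
scraper [(0.58, [128.5, -237.9])]
back [135, 134, 134, 134, 134, 126, 126, 76, 102, 190, 224, 224, 223, 220, 220, 218]
back [136, 136, 136, 136, 137, 131, 131, 85, 132, 221, 226, 223, 221, 221, 221, 220]
trail [72, 73, 73, 73, 80, 199, 228, 228, 228, 228, 228, 228, 228, 228, 228, 228, 228, 228, 228, 228, 228, 228, 228, 228, 228, 228, 228, 228, 228, 228, 183, 107, 115, 146, 149, 110, 83, 83, 83]
trail [74, 75, 75, 75, 92, 201, 228, 228, 228, 228, 228, 228, 228, 228, 228, 229, 228, 228, 228, 228, 228, 228, 228, 228, 228, 228, 228, 229, 228, 223, 220, 112, 147, 157, 157, 157, 157, 156, 157]
```

The trailing edge is now about 26 mm past the plate edge (27 mm is home). The pallet touches the fence, the lumps are in the tray and the scraper is down.

```bash
python3 -c "
from bench import r
print(r.hand_in())"
```

```text
the job is handed in; nothing more can be done
None
```

The job is handed in, but no verdict came back: by my last measurements the three lumps are in the tray, the scraper stands on the bench right of the station, and the carrier is against the stop (about 1 mm by image) and fence; I viewed 12 pictures, over the limit of 10.

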